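# Set the trim gauge to its red stop

### The arm

A 6-joint arm with a two-finger parallel gripper is mounted at the origin on the work surface. World frame = base frame: x ahead of the robot, y to its left, z up, the work surface at z = 0. Lengths are in m, angles in rad, forces in N, time in s.
With the tool pointing down it reaches from about 0.3 to 0.875 m from the base axis. Payload 6.4 kg.
Tool frame: the origin (TCP) lies midway between the tips of the shut fingers; the grasp point (between the pads) lies 19 mm behind it; z points along the fingers, y is the direction in which the jaws open and shut (so a half turn about z gives the same grasp; the last joint's range is limited). The gripper opens to 85 mm and grips with 20 to 120 N. Pads are 22 mm wide; open, the fingers measure 114 mm over their backs; the gripper's body (76 mm by 85 mm) begins 54 mm behind the grasp point. The pads swing forward as they close: fully open they stand 13 mm farther back than shut.
Start: joints at [-1.486, 0.181, 1.607, -0, 1.354, -0.206], TCP at [0.165, -0.551, 0.205] pointing down, gripper open.
Joint ranges: [-2.99, 2.99], [-0.89, 2.07], [0.3, 2.58], [-1.14, 4.28], [0, 2.63], [-3.12, 3.12]. Speed limits (rad/s): [2.57, 2.57, 3.01, 3.14, 3.14, 3.14].

### API

Orientations are given as a unit quaternion [w, x, y, z].
In Python, from bench import ctrl gives the robot as it stands.
- The arm moves only by the tool apply_moves, never from a script. Its argument "plan" is a list of rows, each an object with "translation": the shift along the tool's x, y, z in m, a list of three; "angular": the turn, a rotation vector about the tool's x, y, z in rad, a list of three; "hand": the finger opening in m, from 0 to 0.0854. In form: [{"translation": [x, y, z], "angular": [rx, ry, rz], "hand": hand}, ...]. A call has 1 to 10 rows; each row shifts and turns the commanded pose from where the row before left it, along the tool's axes as they then stand; what a row does not reach is not made up. A row lasts 1/8 s, in which the tool goes at most 62.5 mm and 10.7 degrees, less where a joint would pass 70% of its speed; a pose out of reach is approached as far as the arm can. A call with a gripper value outside its range is refused whole. The fingers move at their own pace and stop on an object; the grip force is fixed at half the most. Time passes only in rows, so rows that do not move let the fingers close. It gives the time, the measured TCP pose, the force and the opening at its end, in the units of the state.
- ctrl.get_obs(): the state, without advancing time (a new reading comes with each control period).
- ctrl.camera(name): name is "scene" or "top" or "wrist"; returns a dict with "img" (400x640x3 uint8, red, green, blue), "K" (3x3 intrinsics, pixels), "k1" (the pictures are not rectified: a ray, as slopes to the right and down, at radius r is drawn at 1 + k1 r^2 times it, then the intrinsics apply), "eye" and "orientation" of the camera in the world. Camera axes: x right, y up, looking along -z (the intrinsics and any distortion apply to the point x, -y, -z); pixel columns grow to the right and rows downward; lengths in m; the calibration is good to about 2 mm. A picture is of the moment at which its call begins. There is no depth.
- ctrl.hand_in(): hands the job in, once; it reports no verdict.
The state is a dict: "time_s": time; "q": joint angles; "dq": joint speeds; "joint_efforts": joint torques, N m; "eef_pos": TCP position; "eef_rot": TCP orientation; "wrist_force": force on the tool from outside, world axes, zero at the start; "torque": the same for the moment, N m; "opening": opening from 0.0 (shut) to 1.0 (fully open).
Only numpy, scipy, OpenCV 4.12 (cv2) and the standard library are available. Lean on these libraries where they do the work, as an engineer would, in place of code of your own. Each camera call takes 0.05 s, during which the arm holds its last target.

### The job

Set the trim-length gauge on the bench for the next batch of frames: with the fingertips press down the yellow pad in the middle of the blue carriage to free its brake, and keeping it pressed push the carriage along the rail until it rests against the red stop, then let the pad spring up again. Never shove the carriage along with its brake on, pick nothing up, and leave the cutters, the knife and the loose frame where they lie.

Things in the scene. Friction and masses are not known exactly. Their poses are not given: they have to be found in the camera images.
- rail: The gauge: a steel base plate 100 x 460 x 6 mm fixed to the bench, with an aluminium rail 40 mm wide, 420 mm long, top 26 mm above the bench, along the middle of it. Origin: centre of the plate's underside, on the bench. Its y axis runs along the rail, x across it, z up. It does not move.
- carriage (a joint): Where the blue carriage stands along the rail, in m: its middle measured from the rail's middle, positive towards the rail's +y. Brake on: it sticks fast, up to about 15 to 25 N. Brake off: about 1 N and slight damping.
- pad (a joint): How far the yellow pad is pressed down, in m: 0 at rest, 0.007 at the bottom. A spring holds it up: it takes about 8 N at 2 mm and 10 N at the bottom. The brake is free from about 2 mm down; press 3 mm or more to be sure. Let go, it springs up and the brake grips again wherever the carriage stands.
- pad_top (a point): Middle of the yellow pad's top face (46 mm across the rail, 54 mm along it; a black ring of 24 mm marks the middle). At rest 42 mm above the bench, 14 mm below the tops of the carriage's end walls; it goes down as it is pressed, and along with the carriage. Axes as the rail's.
- carriage_mid (a point): Middle of the blue carriage (60 mm across the rail, 80 mm along it), 36 mm above the bench on the rail's centre line. End faces 40 mm to either side along the rail. Its two end walls, 12 mm thick, rise to 56 mm above the bench, the yellow pad between them (56 mm apart), open at the sides. A thin steel fence sticks out 40 mm on the rail's +x side. Axes as the rail's.
- stop_red_mid (a point): Middle of the red stop, 36 mm above the bench on the rail's centre line: a red block fixed across the rail, 60 mm wide, 20 mm along the rail, top 46 mm above the bench, with a red knob 18 mm wide up to 58 mm. It does not move, and may be on either side of the carriage. When the carriage rests against it, the two middles are 50 mm apart.
- stop_grey_mid (a point): Middle of the grey stop on the other side of the carriage: same shape as the red one but grey. Not the one wanted.
- cutters: Blue-handled side cutters lying loose on the bench on the near side of the gauge, 130 mm long, 57 mm wide, 14 mm high. Origin on the bench below the pivot's near side. Leave alone.
- knife: Black craft knife lying loose on the bench on the near side of the gauge, 150 mm long, 15 mm wide, 14 mm high. Origin on the bench under its middle. Leave alone.
- frame: White rounded frame of 10 mm rod with a grey bracket, lying loose and flat on the bench on the far side of the gauge, 150 x 210 mm, 14 mm high. Origin on the bench inside it. Leave alone.

How it is judged:
By the outcome, as a careful person would: the job done as asked, in the order asked, and still so for the second after the job is handed in, with the robot touching nothing.
It also fails if it takes over 32 s, if anything falls off the work surface, if the arm or the gripper's body presses on something with over 40 N, if the wrist force passes 120 N, or if a joint passes its speed limit or range.

## Working session

There is one attempt and no reset: what is moved stays moved. The work goes in short steps, Python scripts to look and compute and a tool call to move; the robot and the scene stay as the last step left them, time stands still between calls to the robot, and variables do not carry over. Pictures are saved under pics/ and viewed, and the job is handed in when it is done.

Besides the shell and the picture viewer there is one more tool, called after ">>>" as name(argument=value, ...), one argument or row to a line, values as JSON. apply_moves: Moves the arm, as the interface text tells. Its arguments: {"type":"object","properties":{"plan":{"type":"array","items":{"type":"object","properties":{"translation":{"type":"array","items":{"type":"number"}},"angular":{"type":"array","items":{"type":"number"}},"hand":{"type":"number"}}}}},"required":["plan"]}

```bash
mkdir -p pics
cat > h.py <<'E'
import numpy as np, cv2
from scipy.spatial.transform import Rotation as R
from bench import ctrl
def rot(q): return R.from_quat([q[1],q[2],q[3],q[0]]).as_matrix()
def pix2z(c,uv,z):
    K=np.array(c["K"]);d=np.array([(uv[0]-K[0,2])/K[0,0],(uv[1]-K[1,2])/K[1,1]])
    s=d.copy()
    for _ in range(30): s=d/(1+c["k1"]*(s@s))
    r=rot(c["orientation"])@np.array([s[0],-s[1],-1]); e=np.array(c["eye"])
    return e+r*(z-e[2])/r[2]
def proj(c,p):
    K=np.array(c["K"]);v=rot(c["orientation"]).T@(np.array(p)-np.array(c["eye"]))
    s=np.array([v[0],-v[1]])/-v[2]; s=s*(1+c["k1"]*(s@s)); return K[0,0]*s[0]+K[0,2],K[1,1]*s[1]+K[1,2]
def save(c,n): cv2.imwrite("pics/"+n,c["img"][:,:,::-1])
E
python3 - <<'E'
from h import *
for n in["scene","top"]:
    c=ctrl.camera(n);save(c,n+"1.png");print(n,c["eye"],c["orientation"],c["k1"],c["K"])
    import pickle;pickle.dump({k:c[k] for k in c},open(n+".pkl","wb"))
print(ctrl.get_obs())
E
```

```text
scene [ 1.22699495 -0.08321862  0.63502153] [0.68442689 0.32260284 0.26827745 0.59625033] -0.08161249786123818 [[435.54665758   0.         313.34414516]
 [  0.         435.54665758 205.64693193]
 [  0.           0.           1.        ]]
top [0.47900491 0.00144155 0.77581318] [-0.69722816 -0.06495215  0.05843474  0.71150509] -0.028908365688806625 [[388.65916144   0.         320.34942159]
 [  0.         388.65916144 200.53182241]
 [  0.           0.           1.        ]]
{'time_s': 0.1, 'q': array([-1.48634386e+00,  1.81468072e-01,  1.60792402e+00, -1.73887131e-05,
        1.35381721e+00, -2.06288064e-01]), 'dq': array([-0.00111661, -0.0011291 , -0.00264585, -0.00105037, -0.00046513,
        0.00071046]), 'joint_efforts': array([-2.57899565e-04, -4.45881522e+01, -3.52239239e+01, -2.43998784e-04,
        4.18185897e-03,  6.47542137e-06]), 'eef_pos': array([ 0.16480045, -0.5503    ,  0.20386581]), 'eef_rot': array([-8.07338879e-04,  9.89451742e-01,  1.44860610e-01,  4.07374822e-05]), 'wrist_force': array([0.81455398, 0.1408701 , 0.43492631]), 'torque': array([-0.02973422,  0.01391569, -0.0234636 ]), 'opening': 1.0025036983565774}
```

View pics/scene1.png

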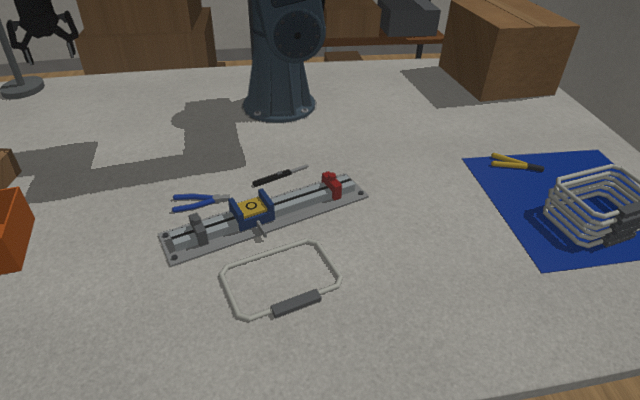

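View pics/top1.png

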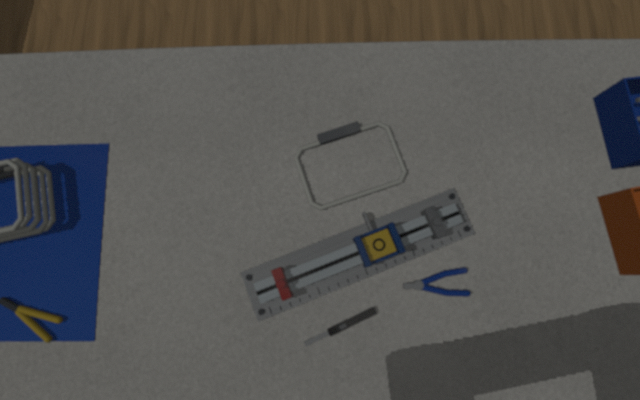

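The top view shows the pad ring near (379,244), the red stop near (283,283) and the grey stop near (435,222). I'll zoom in to measure them.

Run:
```python
from h import *
import pickle
c=pickle.load(open("top.pkl","rb"))
im=c["img"][180:330,230:490,::-1]
cv2.imwrite("pics/topz.png",cv2.resize(im,None,fx=3,fy=3,interpolation=cv2.INTER_CUBIC))
c=pickle.load(open("scene.pkl","rb"))
im=c["img"][160:270,150:380,::-1]
cv2.imwrite("pics/scz.png",cv2.resize(im,None,fx=3,fy=3,interpolation=cv2.INTER_CUBIC))
```

```text
(no output)
```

View pics/topz.png

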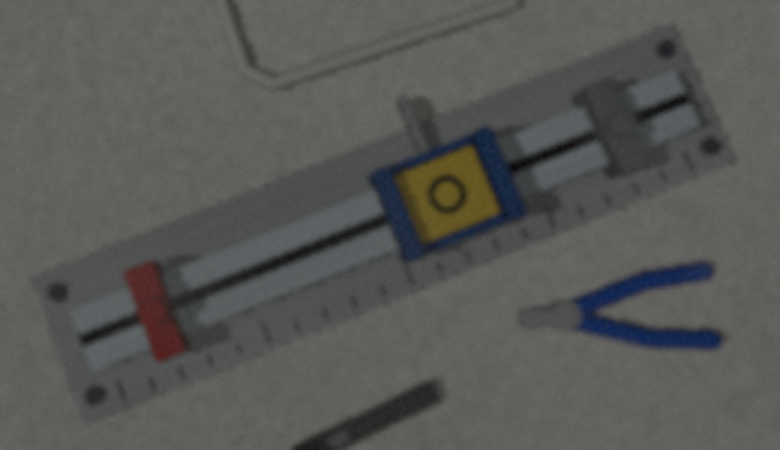

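View pics/scz.png

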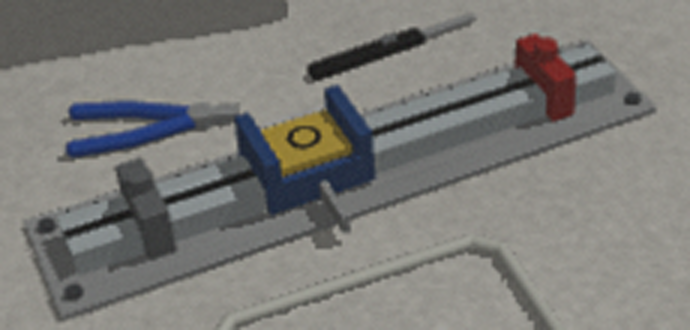

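Run:
```python
from h import *
import pickle
c=pickle.load(open("top.pkl","rb"));s=pickle.load(open("scene.pkl","rb"))
f=lambda z:((z[0]+.5)/3-.5+230,(z[1]+.5)/3-.5+180)
g=lambda z:((z[0]+.5)/3-.5+150,(z[1]+.5)/3-.5+160)
A=[pix2z(c,f(z),.006) for z in[(33,280),(85,422),(735,158),(678,25)]]
for i in range(4): print(A[i],np.linalg.norm(A[i]-A[i-1]))
m=sum(A)/4;u=(A[0]+A[1]-A[2]-A[3]);u/=np.linalg.norm(u);print("mid",m,"dir to red",u,np.degrees(np.arctan2(u[1],u[0])))
for n,p in dict(ring=pix2z(c,f((448,194)),.042),redtop=pix2z(c,f((157,310)),.046),ringS=pix2z(s,g((305,137)),.042),greytop=pix2z(c,f((618,125)),.046),
  ,) .items() if False else dict(ring=pix2z(c,f((448,194)),.042),redtop=pix2z(c,f((157,310)),.046),ringS=pix2z(s,g((305,137)),.042)).items():
    d=p-m;print(n,p,"along",d[:2]@u[:2],"across",u[0]*d[1]-u[1]*d[0])
```

```text
File "<stdin>", line 10
    ,) .items() if False else dict(ring=pix2z(c,f((448,194)),.042),redtop=pix2z(c,f((157,310)),.046),ringS=pix2z(s,g((305,137)),.042)).items():
    ^
SyntaxError: invalid syntax
```

```bash
cat > m.py <<'E'
from h import *
import pickle
c=pickle.load(open("top.pkl","rb"));s=pickle.load(open("scene.pkl","rb"))
f=lambda z:((z[0]+.5)/3-.5+230,(z[1]+.5)/3-.5+180)
g=lambda z:((z[0]+.5)/3-.5+150,(z[1]+.5)/3-.5+160)
A=[pix2z(c,f(z),.006) for z in[(33,280),(85,422),(735,158),(678,25)]]
B=[pix2z(s,g(z),.006) for z in[(657,110),(60,318),(23,220)]]
for i in range(4): print(A[i],np.linalg.norm(A[i]-A[i-1]))
print("scene corners",*B)
m=sum(A)/4;u=(A[0]+A[1]-A[2]-A[3]);u/=np.linalg.norm(u);print("mid",m,"dir to red",u,np.degrees(np.arctan2(u[1],u[0])))
for n,p in dict(ring=pix2z(c,f((448,194)),.042),redtop=pix2z(c,f((157,310)),.046),ringS=pix2z(s,g((305,137)),.042)).items():
    d=p-m;print(n,p,"along",d[:2]@u[:2],"across",u[0]*d[1]-u[1]*d[0])
E
python3 m.py
```

```text
[0.47436999 0.16584519 0.006     ] 0.46151425402696145
[0.38430148 0.13126814 0.006     ] 0.09647750839396445
[ 0.54441747 -0.2975636   0.006     ] 0.4577486068887762
[ 0.63487729 -0.26685888  0.006     ] 0.0955288410812277
scene corners [0.48016057 0.16587186 0.006     ] [ 0.63861009 -0.26488558  0.006     ] [ 0.54333357 -0.29966652  0.006     ]
mid [ 0.50949156 -0.06682729  0.006     ] dir to red [-0.34878323  0.93720342  0.        ] 110.41291019206298
ring [ 0.52271421 -0.10158817  0.042     ] along -0.03718985646387284 across -0.00026830388715201776
redtop [0.45510295 0.08058089 0.046     ] along 0.15712128058208386 across -0.0004403092997861402
ringS [ 0.52151896 -0.10087492  0.042     ] along -0.036104511716673254 across 0.0006031214712872938
```

>>> apply_moves(
  plan=[
    {"translation":[0,0,0],"angular":[0,0,-0.065],"hand":0},
    {"translation":[0.049,-0.03,0],"angular":[0,0,0],"hand":0},
    {"translation":[0.049,-0.03,0],"angular":[0,0,0],"hand":0},
    {"translation":[0.049,-0.03,0],"angular":[0,0,0],"hand":0},
    {"translation":[0.049,-0.03,0],"angular":[0,0,0],"hand":0},
    {"translation":[0.049,-0.03,0],"angular":[0,0,0],"hand":0},
    {"translation":[0.049,-0.03,0],"angular":[0,0,0],"hand":0},
    {"translation":[0.049,-0.03,0],"angular":[0,0,0],"hand":0},
    {"translation":[0.049,-0.03,0],"angular":[0,0,0],"hand":0},
    {"translation":[0.049,-0.03,0],"angular":[0,0,0],"hand":0},
  ],
)

```text
time_s: 1.35
eef_pos: [0.485, -0.1424, 0.2046]
eef_rot: [0.0, 0.984, 0.177, -0.0]
wrist_force: [0.7, -0.6, -0.1]
opening: -0.003
```

```bash
cat > st.py <<'E'
from h import *
o=ctrl.get_obs();r=rot(o["eef_rot"]);
u=np.array([-.3488,.9372,0])
print(o["time_s"],o["eef_pos"],"F",o["wrist_force"],"Falong",o["wrist_force"]@u,"open",o["opening"])
print(r)
for n,t in dict(start=(.5221,-.1012,.044),).items():
    print(n,"tool delta",r.T@(np.array(t)-o["eef_pos"]))
print("along,acr",(o["eef_pos"]-[.5095,-.0668,0])[:2]@u[:2],(o["eef_pos"]-[.5095,-.0668,0])[:2]@[-u[1],u[0]])
E
python3 st.py
```

```text
1.35 [ 0.48497859 -0.14238786  0.20455847] F [ 0.66422752 -0.62289949 -0.11793694] Falong -0.8154639573136674 open -0.002731708640860124
[[ 9.37359789e-01  3.48362774e-01 -6.70825013e-05]
 [ 3.48362771e-01 -9.37359791e-01 -4.53345721e-05]
 [-7.86733166e-05  1.91257589e-05 -9.99999997e-01]]
start tool delta [ 0.04915707 -0.02567919  0.16055412]
along,acr -0.062287870379256795 0.049346513994013436
```

>>> apply_moves(
  plan=[
    {"translation":[0.049,-0.026,0],"angular":[0,0,0],"hand":0},
    {"translation":[0,0,0.05],"angular":[0,0,0],"hand":0},
    {"translation":[0,0,0.05],"angular":[0,0,0],"hand":0},
    {"translation":[0,0,0.04],"angular":[0,0,0],"hand":0},
    {"translation":[0,0,0],"angular":[0,0,0],"hand":0},
  ],
)

```text
time_s: 1.98
eef_pos: [0.5179, -0.1013, 0.0613]
eef_rot: [-0.002, 0.984, 0.177, -0.003]
wrist_force: [1.3, 0.2, 0.1]
opening: 0.001
```

```bash
python3 st.py
python3 - <<'E'
from h import *
c=ctrl.camera("scene")
cv2.imwrite("pics/s2.png",cv2.resize(c["img"][130:270,150:380,::-1],None,fx=3,fy=3))
c=ctrl.camera("wrist");save(c,"w2.png")
E
```

```text
1.975 [ 0.51785017 -0.10125579  0.06127046] F [1.27738798 0.19560483 0.08136438] Falong -0.2622320819752107 open 0.0014049638101012577
[[ 0.93731469  0.34840296 -0.00752044]
 [ 0.34843421 -0.93732741  0.00330509]
 [-0.00589761 -0.00571828 -0.99996626]]
start tool delta [0.00410472 0.00152712 0.0172381 ]
along,acr -0.035204507664980546 0.004192397070967529
```

View pics/s2.png

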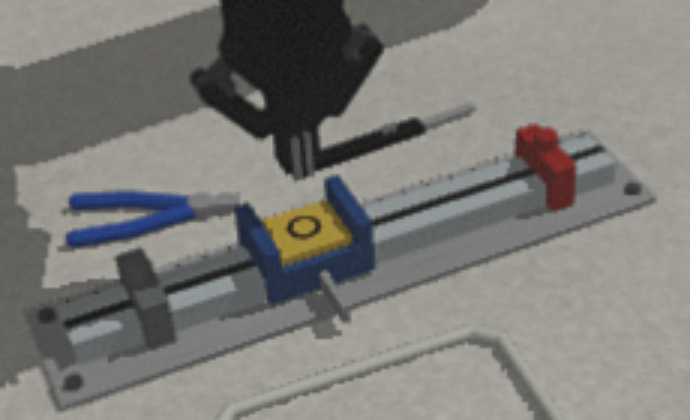

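View pics/w2.png

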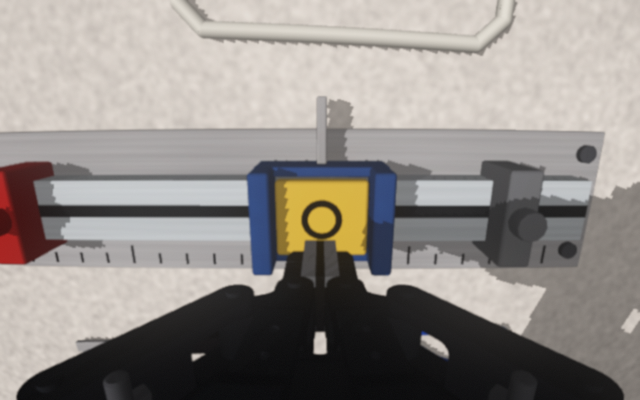

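```bash
python3 st.py
python3 - <<'E'
from h import *
c=ctrl.camera("scene");o=ctrl.get_obs()
for p in (o["eef_pos"],[.522,-.101,.042]):
    u=proj(c,p);print(((u[0]-150+.5)*3,(u[1]-130+.5)*3))
c=ctrl.camera("wrist")
for p in (o["eef_pos"],[.522,-.101,.042]): print(proj(c,p))
E
```

```text
2.075 [ 0.52146858 -0.10291228  0.06547832] F [ 0.19041831 -0.58981303  0.00641125] Falong -0.6191906785843914 open -0.002535430406652265
[[ 9.37376166e-01  3.48318655e-01  1.94164503e-04]
 [ 3.48318676e-01 -9.37376175e-01 -8.37730631e-05]
 [ 1.52825458e-04  1.46157995e-04 -9.99999978e-01]]
start tool delta [ 0.00118501 -0.00138826  0.0214783 ]
along,acr -0.03801907406055953 0.0013790095004826645
(np.float64(299.31079716816924), np.float64(201.44207529360074))
(np.float64(305.3464406374486), np.float64(227.95646331315623))
(np.float64(319.2922195293716), np.float64(237.39526486171027))
(np.float64(315.45572183450116), np.float64(221.89508462785963))
```

Run:
```python
from h import *
c=ctrl.camera("scene");o=ctrl.get_obs()
im=cv2.resize(c["img"][150:230,200:300,::-1],None,fx=7,fy=7,interpolation=cv2.INTER_CUBIC)
for p in (o["eef_pos"],o["eef_pos"]+[0,0,.01],o["eef_pos"]+[0,0,.02],[.522,-.101,.042]):
    u=proj(c,p);cv2.circle(im,(int((u[0]-200+.5)*7),int((u[1]-150+.5)*7)),4,(0,255,0),1)
cv2.imwrite("pics/s3.png",im)
print(o["eef_pos"])
```

```text
[ 0.5227411  -0.10348632  0.06694579]
```

View pics/s3.png

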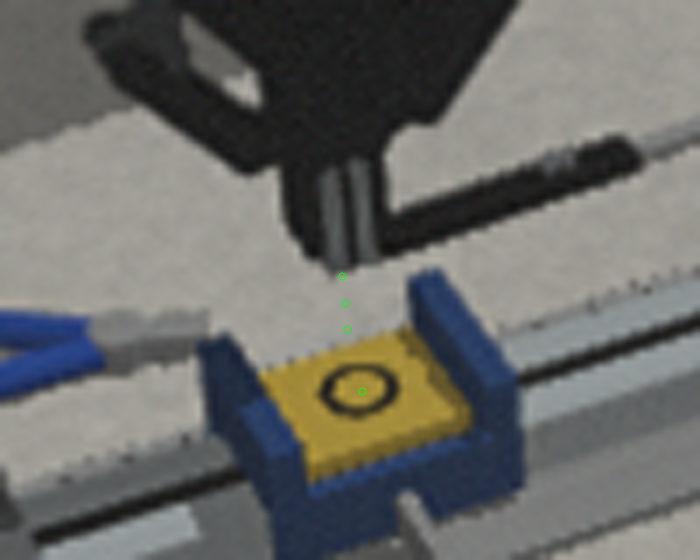

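Run:
```python
from h import *
c=ctrl.camera("wrist");o=ctrl.get_obs()
im=cv2.resize(c["img"][180:300,260:380,::-1],None,fx=5,fy=5,interpolation=cv2.INTER_CUBIC)
for p in (o["eef_pos"],o["eef_pos"]+[0,0,.01],o["eef_pos"]+[0,0,.02],[.522,-.101,.042]):
    u=proj(c,p);print(u);cv2.circle(im,(int((u[0]-260+.5)*5),int((u[1]-180+.5)*5)),4,(0,255,0),1)
cv2.imwrite("pics/w3.png",im)
print(o["eef_pos"],c["eye"])
```

```text
(np.float64(319.0225841085925), np.float64(237.51790655679812))
(np.float64(319.0168482610946), np.float64(244.6885597415662))
(np.float64(319.0104722145621), np.float64(252.70647650160143))
(np.float64(314.920188651258), np.float64(222.15129876229426))
[ 0.52256547 -0.10342098  0.06676975] [ 0.58389477 -0.08070789  0.23713286]
```

View pics/w3.png

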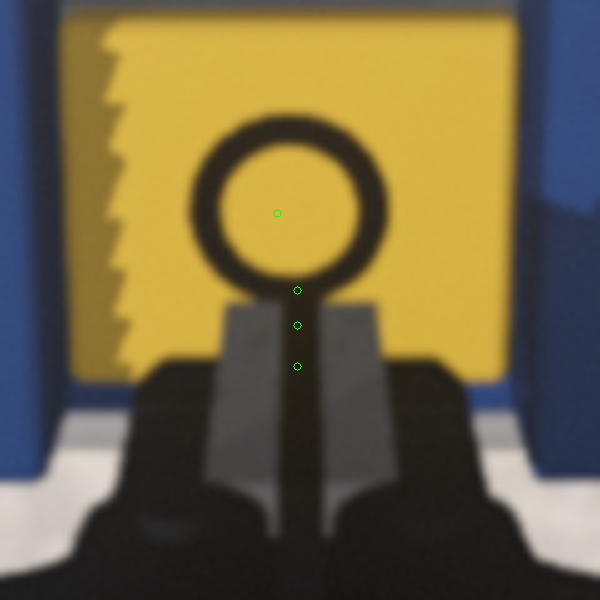

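The picture shows the fingertips over the pad, well aligned, with the ring 1–2 mm towards red. But the visible tips look about 25 mm higher than the reported TCP, so I'll go down by force feedback rather than by height.

>>> apply_moves(
  plan=[
    {"translation":[0.001,-0.002,0.008],"angular":[0,0,0],"hand":0},
    {"translation":[0,0,0.008],"angular":[0,0,0],"hand":0},
    {"translation":[0,0,0.004],"angular":[0,0,0],"hand":0},
    {"translation":[0,0,0],"angular":[0,0,0],"hand":0},
  ],
)

```text
time_s: 2.78
eef_pos: [0.5208, -0.1003, 0.044]
eef_rot: [-0.0, 0.984, 0.177, -0.001]
wrist_force: [-0.0, -0.1, 0.8]
opening: -0.002
```

```bash
python3 st.py
python3 - <<'E'
from h import *
c=ctrl.camera("scene");o=ctrl.get_obs()
im=cv2.resize(c["img"][150:230,200:300,::-1],None,fx=7,fy=7,interpolation=cv2.INTER_CUBIC)
for p in (o["eef_pos"],):
    u=proj(c,p);cv2.circle(im,(int((u[0]-200+.5)*7),int((u[1]-150+.5)*7)),4,(0,255,0),1)
cv2.imwrite("pics/s4.png",im)
print(o["eef_pos"],o["wrist_force"])
E
```

```text
2.775 [ 0.52084871 -0.10028917  0.04404141] F [-0.00378927 -0.12272976  0.81915745] Falong -0.113700633649951 open -0.00202503014676756
[[ 9.37360193e-01  3.48359697e-01 -1.17883149e-03]
 [ 3.48360453e-01 -9.37360517e-01  5.05665526e-04]
 [-9.28836605e-04 -8.84649008e-04 -9.99999177e-01]]
start tool delta [8.55646213e-04 1.28971059e-03 3.94767489e-05]
along,acr -0.03534448130648892 0.0010450069480332771
[ 0.52111243 -0.10042712  0.04437143] [ 0.02201265 -0.36373005 -0.08167649]
```

View pics/s4.png

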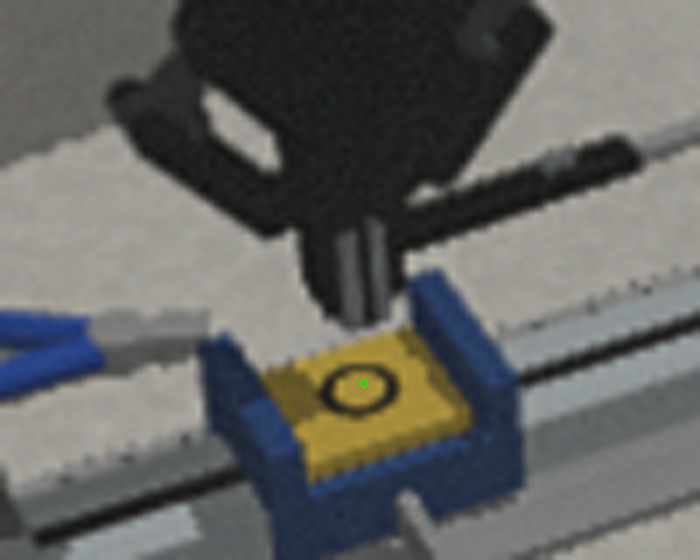

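>>> apply_moves(
  plan=[
    {"translation":[0,0,0.004],"angular":[0,0,0],"hand":0},
    {"translation":[0,0,0.004],"angular":[0,0,0],"hand":0},
    {"translation":[0,0,0.004],"angular":[0,0,0],"hand":0},
    {"translation":[0,0,0],"angular":[0,0,0],"hand":0},
  ],
)

```text
time_s: 3.32
eef_pos: [0.5209, -0.1004, 0.0322]
eef_rot: [-0.0, 0.984, 0.177, -0.0]
wrist_force: [0.0, 0.5, -0.8]
opening: -0.001
```

```bash
python3 st.py
python3 - <<'E'
from h import *
c=ctrl.camera("scene");o=ctrl.get_obs()
im=cv2.resize(c["img"][150:230,200:300,::-1],None,fx=7,fy=7,interpolation=cv2.INTER_CUBIC)
cv2.imwrite("pics/s5.png",im)
c=ctrl.camera("wrist");save(c,"w5.png")
print(o["eef_pos"],o["wrist_force"])
E
```

```text
3.325 [ 0.52094198 -0.10036553  0.03220533] F [ 0.0253765   0.47839793 -0.79180944] Falong 0.4395032138473023 open -0.0005736534567498537
[[ 9.37358601e-01  3.48364940e-01 -8.49404985e-04]
 [ 3.48365308e-01 -9.37358792e-01  3.28020126e-04]
 [-6.81926519e-04 -6.03375716e-04 -9.99999585e-01]]
start tool delta [ 0.00078673  0.0011785  -0.01179593]
along,acr -0.035448576270620015 0.000984228439265339
[ 0.52118529 -0.10044235  0.03248142] [-0.57702581 -0.42574111  0.73677604]
```

View pics/s5.png

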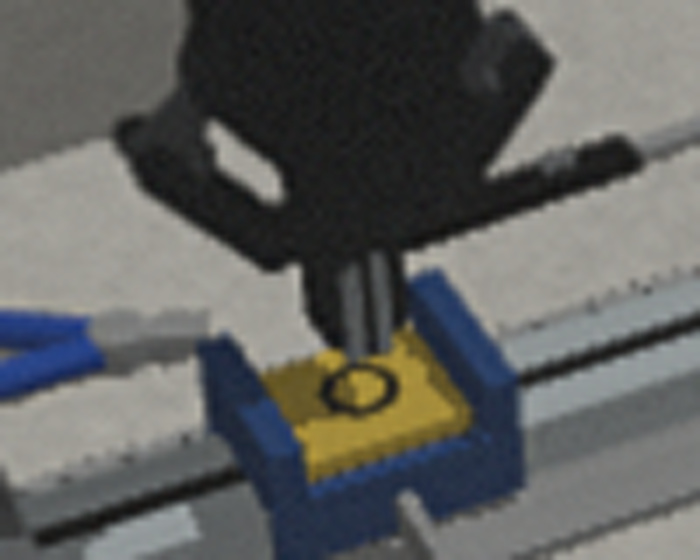

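View pics/w5.png

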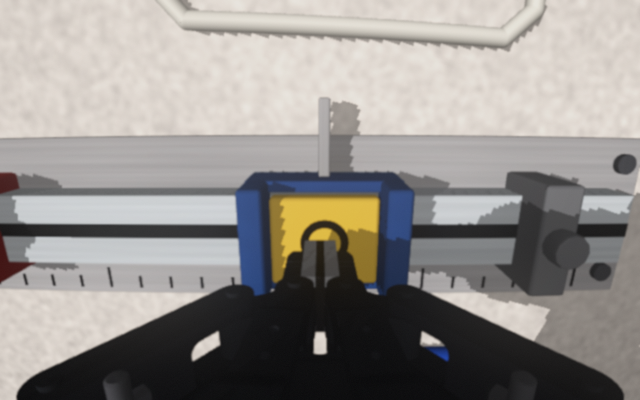

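>>> apply_moves(
  plan=[
    {"translation":[0,0,0.003],"angular":[0,0,0],"hand":0},
    {"translation":[0,0,0.003],"angular":[0,0,0],"hand":0},
    {"translation":[0,0,0],"angular":[0,0,0],"hand":0},
  ],
)

```text
time_s: 3.8
eef_pos: [0.521, -0.1004, 0.0263]
eef_rot: [-0.0, 0.984, 0.177, -0.0]
wrist_force: [-0.1, -0.6, 0.6]
opening: -0.003
```

>>> apply_moves(
  plan=[
    {"translation":[0,0,0.003],"angular":[0,0,0],"hand":0},
    {"translation":[0,0,0],"angular":[0,0,0],"hand":0},
  ],
)

```text
time_s: 4.05
eef_pos: [0.5211, -0.1004, 0.0234]
eef_rot: [-0.0, 0.984, 0.177, -0.0]
wrist_force: [0.5, 0.1, 0.7]
opening: -0.003
```

```bash
python3 st.py
python3 - <<'E'
from h import *
c=ctrl.camera("scene");o=ctrl.get_obs()
im=cv2.resize(c["img"][150:230,200:300,::-1],None,fx=7,fy=7,interpolation=cv2.INTER_CUBIC)
cv2.imwrite("pics/s6.png",im)
print(o["eef_pos"],o["wrist_force"])
E
```

```text
4.05 [ 0.52111377 -0.10041813  0.02340925] F [0.46619567 0.05768367 0.65722727] Falong -0.10854791227954157 open -0.0028740902921492216
[[ 9.37370677e-01  3.48333165e-01 -4.69813122e-04]
 [ 3.48333287e-01 -9.37370726e-01  2.06768059e-04]
 [-3.68364895e-04 -3.57469865e-04 -9.99999868e-01]]
start tool delta [ 0.00064452  0.00106908 -0.02059137]
along,acr -0.03555779296556456 0.0008415732487707741
[ 0.52121573 -0.10045858  0.02354162] [0.03511528 0.74631677 0.02450202]
```

View pics/s6.png

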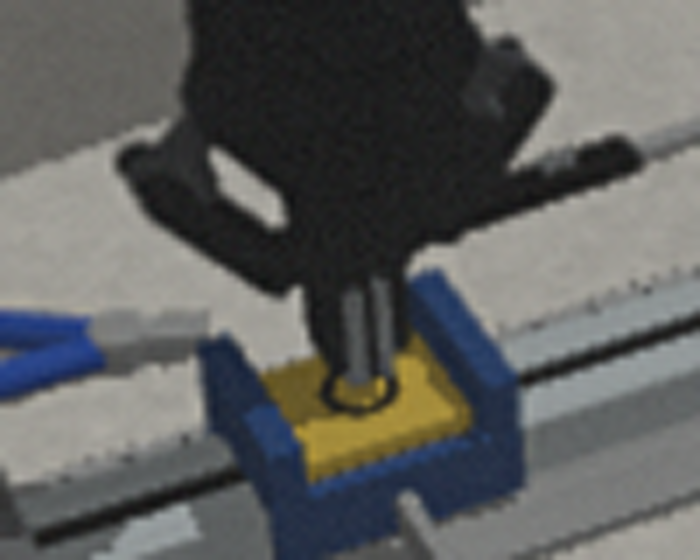

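Still no contact; the tip now appears at about (368,382). I'll continue in small steps.

>>> apply_moves(
  plan=[
    {"translation":[0,0,0.003],"angular":[0,0,0],"hand":0},
    {"translation":[0,0,0],"angular":[0,0,0],"hand":0},
  ],
)

```text
time_s: 4.35
eef_pos: [0.5211, -0.1004, 0.0204]
eef_rot: [-0.0, 0.984, 0.177, -0.0]
wrist_force: [-0.6, -0.0, -0.5]
opening: -0.005
```

>>> apply_moves(
  plan=[
    {"translation":[0,0,0.002],"angular":[0,0,0],"hand":0},
    {"translation":[0,0,0],"angular":[0,0,0],"hand":0},
  ],
)

```text
time_s: 4.6
eef_pos: [0.5212, -0.1005, 0.0185]
eef_rot: [-0.0, 0.984, 0.177, -0.0]
wrist_force: [-0.2, 0.2, -0.6]
opening: 0.001
```

>>> apply_moves(
  plan=[
    {"translation":[0,0,0.002],"angular":[0,0,0],"hand":0},
    {"translation":[0,0,0],"angular":[0,0,0],"hand":0},
  ],
)

```text
time_s: 4.85
eef_pos: [0.5212, -0.1005, 0.0165]
eef_rot: [-0.0, 0.984, 0.177, -0.0]
wrist_force: [-0.3, 0.5, -0.7]
opening: 0.0
```

Run:
```python
from h import *
c=ctrl.camera("scene");o=ctrl.get_obs()
im=cv2.resize(c["img"][150:230,200:300,::-1],None,fx=7,fy=7,interpolation=cv2.INTER_CUBIC)
cv2.imwrite("pics/s7.png",im)
c=ctrl.camera("wrist")
cv2.imwrite("pics/w7.png",cv2.resize(c["img"][160:320,220:430,::-1],None,fx=3.5,fy=3.5,interpolation=cv2.INTER_CUBIC))
print(o["eef_pos"],o["wrist_force"])
```

```text
[ 0.521246   -0.10045186  0.01659276] [ 0.86572729 -0.53276317  0.06697196]
```

View pics/s7.png

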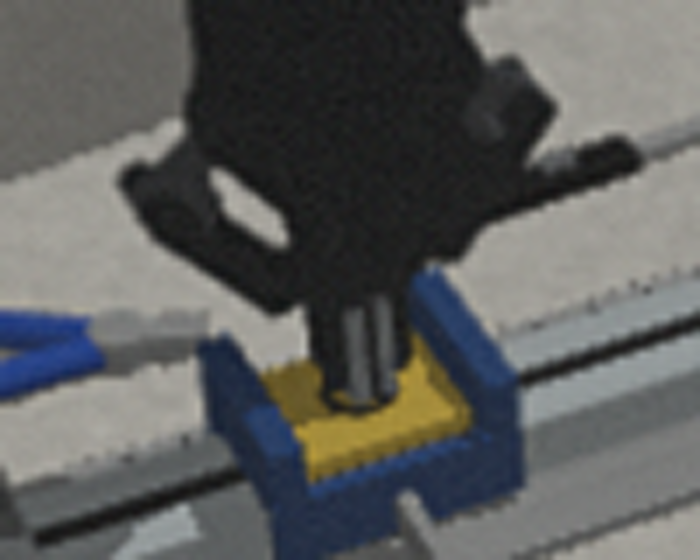

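View pics/w7.png

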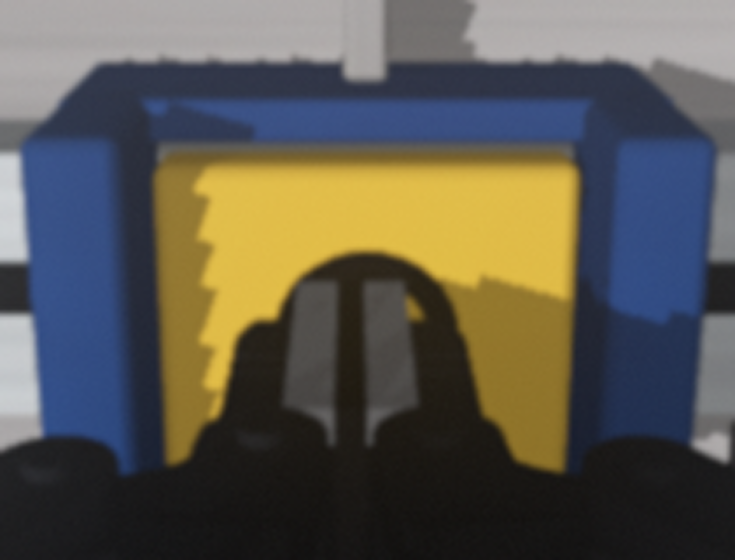

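>>> apply_moves(
  plan=[
    {"translation":[0,0,0.002],"angular":[0,0,0],"hand":0},
    {"translation":[0,0,0],"angular":[0,0,0],"hand":0},
  ],
)

```text
time_s: 5.2
eef_pos: [0.5214, -0.1006, 0.0148]
eef_rot: [0.0, 0.984, 0.177, 0.0]
wrist_force: [-1.4, 0.1, 2.6]
opening: 0.001
```

>>> apply_moves(
  plan=[
    {"translation":[0,0,0.002],"angular":[0,0,0],"hand":0},
    {"translation":[0,0,0],"angular":[0,0,0],"hand":0},
  ],
)

```text
time_s: 5.45
eef_pos: [0.5216, -0.1008, 0.0133]
eef_rot: [0.0, 0.984, 0.177, 0.0]
wrist_force: [-2.7, -0.4, 8.3]
opening: 0.002
```

>>> apply_moves(
  plan=[
    {"translation":[0,0,0.002],"angular":[0,0,0],"hand":0},
    {"translation":[0,0,0],"angular":[0,0,0],"hand":0},
  ],
)

```text
time_s: 5.7
eef_pos: [0.5217, -0.1009, 0.0115]
eef_rot: [0.0, 0.984, 0.177, 0.0]
wrist_force: [-3.2, 0.4, 9.4]
opening: -0.001
```

>>> apply_moves(
  plan=[
    {"translation":[0,0,0.0015],"angular":[0,0,0],"hand":0},
    {"translation":[0,0,0],"angular":[0,0,0],"hand":0},
    {"translation":[0,0,0],"angular":[0,0,0],"hand":0},
  ],
)

```text
time_s: 6.08
eef_pos: [0.5217, -0.101, 0.0101]
eef_rot: [0.0, 0.984, 0.177, 0.0]
wrist_force: [-3.5, -1.1, 10.4]
opening: -0.0
```

Run:
```python
from h import *
c=ctrl.camera("scene");o=ctrl.get_obs()
im=cv2.resize(c["img"][150:230,200:300,::-1],None,fx=7,fy=7,interpolation=cv2.INTER_CUBIC)
cv2.imwrite("pics/s8.png",im)
print(o["eef_pos"],o["wrist_force"])
```

```text
[ 0.52170683 -0.10102108  0.0101469 ] [-3.89692033 -0.63570746  9.26280801]
```

View pics/s8.png

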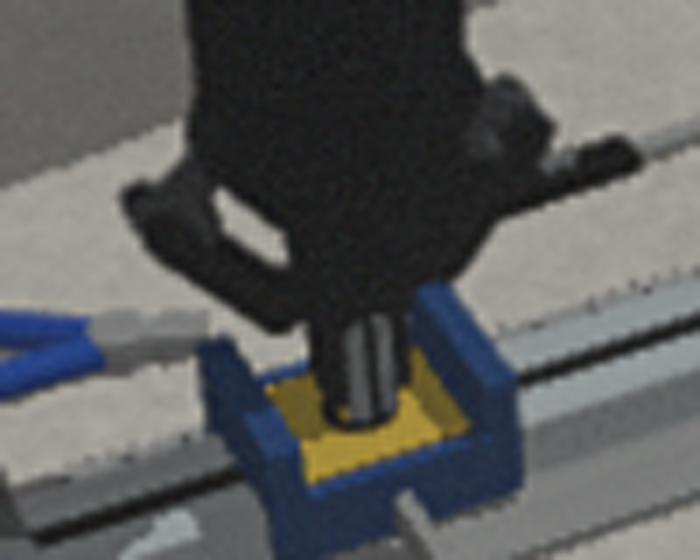

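>>> apply_moves(
  plan=[
    {"translation":[0,-0.003,0],"angular":[0,0,0],"hand":0},
    {"translation":[0,-0.005,0],"angular":[0,0,0],"hand":0},
    {"translation":[0,-0.006,0],"angular":[0,0,0],"hand":0},
    {"translation":[0,-0.006,0],"angular":[0,0,0],"hand":0},
  ],
)

```text
time_s: 6.62
eef_pos: [0.5151, -0.0826, 0.0104]
eef_rot: [0.001, 0.984, 0.177, 0.001]
wrist_force: [-2.7, -1.7, 10.2]
opening: 0.001
```

```bash
python3 st.py;python3 - <<'E'
from h import *
c=ctrl.camera("scene");o=ctrl.get_obs()
im=cv2.resize(c["img"][150:230,200:300,::-1],None,fx=7,fy=7,interpolation=cv2.INTER_CUBIC)
cv2.imwrite("pics/s9.png",im)
print(o["eef_pos"],o["wrist_force"])
E
```

```text
6.625 [ 0.51506456 -0.08262809  0.01036981] F [-2.70204924 -1.73018921 10.24623907] Falong -0.6790585523055076 open 0.0012454521370491936
[[ 9.37329440e-01  3.48441783e-01  1.35842597e-03]
 [ 3.48443762e-01 -9.37328155e-01 -1.69565444e-03]
 [ 6.82454046e-04  2.06272188e-03 -9.99997640e-01]]
start tool delta [ 0.00014621  0.01992878 -0.03358906]
along,acr -0.016775008801728077 0.00030573021423120226
[ 0.51468233 -0.08176862  0.0102098 ] [-2.18956929 -0.28970129  9.75102447]
```

View pics/s9.png

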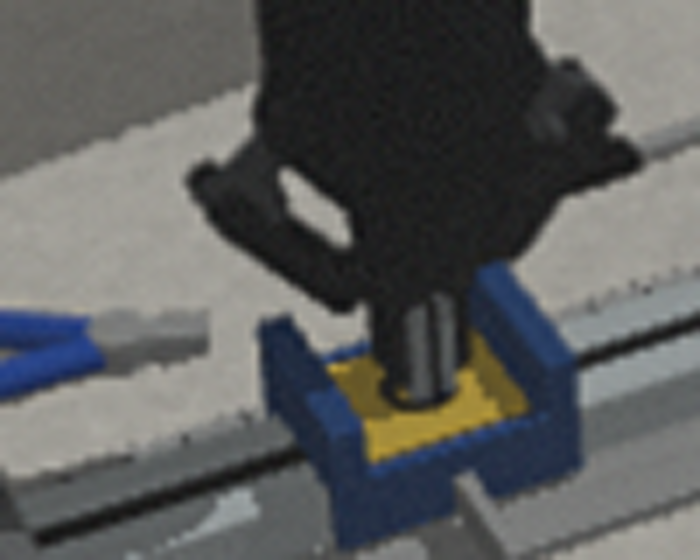

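The carriage moves along with the pad, with hardly any lateral force. I'll continue.

>>> apply_moves(
  plan=[
    {"translation":[0,-0.008,0],"angular":[0,0,0],"hand":0},
    {"translation":[0,-0.01,0],"angular":[0,0,0],"hand":0},
    {"translation":[0,-0.01,0],"angular":[0,0,0],"hand":0},
    {"translation":[0,-0.01,0],"angular":[0,0,0],"hand":0},
    {"translation":[0,-0.01,0],"angular":[0,0,0],"hand":0},
    {"translation":[0,-0.01,0],"angular":[0,0,0],"hand":0},
    {"translation":[0,-0.01,0],"angular":[0,0,0],"hand":0},
    {"translation":[0,-0.01,0],"angular":[0,0,0],"hand":0},
    {"translation":[0,-0.008,0],"angular":[0,0,0],"hand":0},
    {"translation":[0,-0.004,0],"angular":[0,0,0],"hand":0},
  ],
)

```text
time_s: 7.92
eef_pos: [0.4835, 0.0024, 0.0101]
eef_rot: [0.001, 0.984, 0.177, 0.0]
wrist_force: [-3.7, -2.0, 9.3]
opening: 0.001
```

```bash
cat > look.py <<'E'
import sys
from h import *
n=sys.argv[1]
c=ctrl.camera("scene");o=ctrl.get_obs()
im=cv2.resize(c["img"][130:230,230:380,::-1],None,fx=5,fy=5,interpolation=cv2.INTER_CUBIC)
cv2.imwrite("pics/s%s.png"%n,im)
c=ctrl.camera("top");cv2.imwrite("pics/t%s.png"%n,cv2.resize(c["img"][180:330,230:490,::-1],None,fx=3,fy=3,interpolation=cv2.INTER_CUBIC))
print(o["eef_pos"],o["wrist_force"])
E
python3 st.py;python3 look.py 10
```

```text
7.925 [0.48349574 0.00240248 0.01013806] F [-3.65215236 -1.95481828  9.3262909 ] Falong -0.5581849520284337 open 0.0013108433946970393
[[ 9.37147215e-01  3.48932849e-01  9.82065099e-04]
 [ 3.48933776e-01 -9.37146827e-01 -1.02200106e-03]
 [ 5.63729449e-04  1.30044113e-03 -9.99998996e-01]]
start tool delta [ 4.65584881e-05  1.10605070e-01 -3.37181102e-02]
along,acr 0.07392685521352932 0.00023336673683852557
[0.48333383 0.0027721  0.01010117] [-3.30522662 -0.37093204  9.83662651]
```

View pics/s10.png

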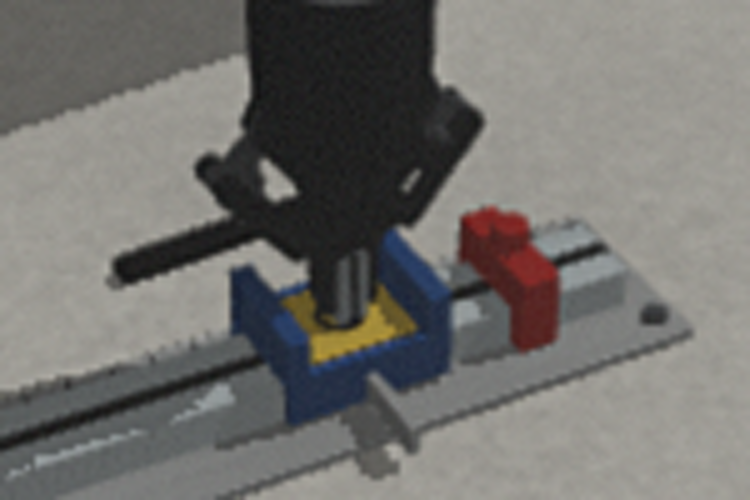

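View pics/t10.png

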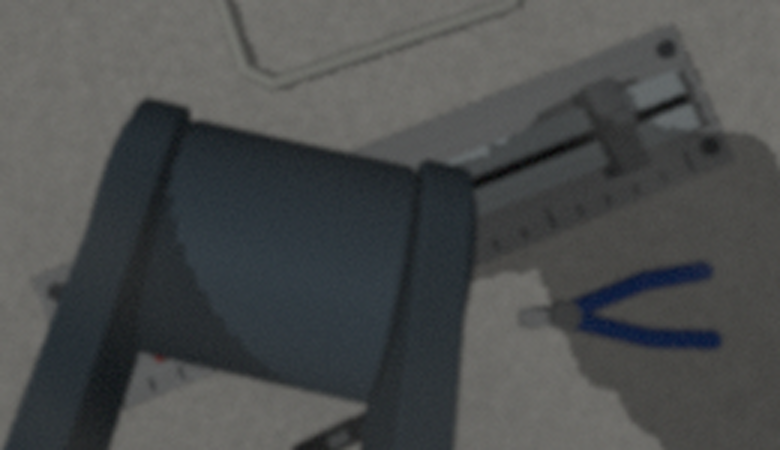

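>>> apply_moves(
  plan=[
    {"translation":[0,-0.006,0],"angular":[0,0,0],"hand":0},
    {"translation":[0,-0.007,0],"angular":[0,0,0],"hand":0},
    {"translation":[0,-0.006,0],"angular":[0,0,0],"hand":0},
    {"translation":[0,-0.004,0],"angular":[0,0,0],"hand":0},
    {"translation":[0,-0.002,0],"angular":[0,0,0],"hand":0},
  ],
)

```text
time_s: 8.65
eef_pos: [0.4748, 0.0257, 0.0101]
eef_rot: [0.001, 0.984, 0.177, 0.0]
wrist_force: [-3.7, -2.2, 9.4]
opening: 0.001
```

>>> apply_moves(
  plan=[
    {"translation":[0,-0.002,0],"angular":[0,0,0],"hand":0},
    {"translation":[0,-0.002,0],"angular":[0,0,0],"hand":0},
  ],
)

```text
time_s: 8.9
eef_pos: [0.4735, 0.0293, 0.0101]
eef_rot: [0.001, 0.984, 0.177, 0.0]
wrist_force: [-3.1, -1.4, 9.0]
opening: 0.004
```

>>> apply_moves(
  plan=[
    {"translation":[0,-0.002,0],"angular":[0,0,0],"hand":0},
    {"translation":[0,-0.002,0],"angular":[0,0,0],"hand":0},
  ],
)

```text
time_s: 9.15
eef_pos: [0.4721, 0.0331, 0.0101]
eef_rot: [0.001, 0.984, 0.177, 0.0]
wrist_force: [-2.4, -2.3, 10.2]
opening: 0.0
```

```bash
python3 st.py;python3 look.py 11
```

```text
9.15 [0.47208166 0.03305648 0.01008919] F [-2.36094224 -2.27612713 10.2185132 ] Falong -1.309689694182627 open 0.0004460586313349111
[[ 9.37294584e-01  3.48537015e-01  9.00676373e-04]
 [ 3.48537804e-01 -9.37294238e-01 -9.54674655e-04]
 [ 5.11459320e-04  1.20873115e-03 -9.99999139e-01]]
start tool delta [ 1.05802313e-04  1.43312061e-01 -3.37375600e-02]
along,acr 0.10663701389768687 0.00023852580854043492
[0.47197558 0.03329914 0.01006072] [-2.61702582 -1.44266301  9.82485785]
```

View pics/s11.png

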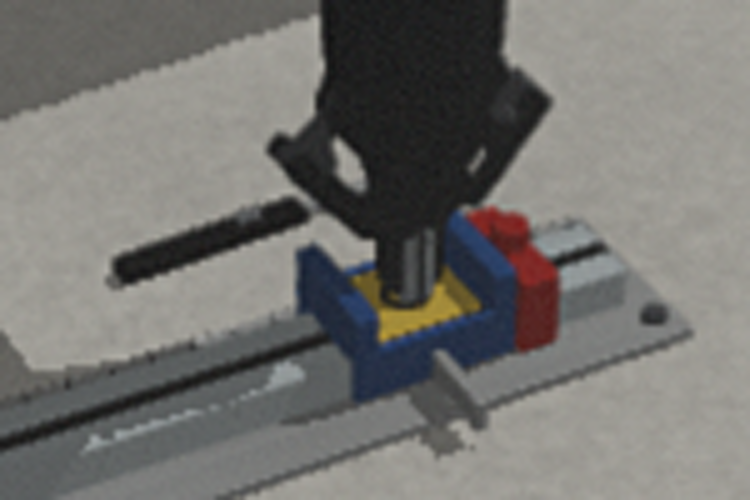

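Almost at the stop. I'll press on in 2 mm steps and watch for the resistance to rise.

>>> apply_moves(
  plan=[
    {"translation":[0,-0.002,0],"angular":[0,0,0],"hand":0},
    {"translation":[0,0,0],"angular":[0,0,0],"hand":0},
  ],
)

```text
time_s: 9.5
eef_pos: [0.4713, 0.0351, 0.0101]
eef_rot: [0.0, 0.984, 0.177, 0.0]
wrist_force: [-3.1, -1.3, 10.7]
opening: 0.001
```

>>> apply_moves(
  plan=[
    {"translation":[0,-0.002,0],"angular":[0,0,0],"hand":0},
    {"translation":[0,0,0],"angular":[0,0,0],"hand":0},
  ],
)

```text
time_s: 9.75
eef_pos: [0.4711, 0.0364, 0.0102]
eef_rot: [0.001, 0.984, 0.177, 0.001]
wrist_force: [-2.5, -4.3, 9.1]
opening: -0.003
```

>>> apply_moves(
  plan=[
    {"translation":[0,-0.002,0],"angular":[0,0,0],"hand":0},
    {"translation":[0,0,0],"angular":[0,0,0],"hand":0},
  ],
)

```text
time_s: 10.0
eef_pos: [0.4713, 0.0379, 0.0106]
eef_rot: [0.001, 0.984, 0.177, 0.002]
wrist_force: [-1.0, -5.6, 8.9]
opening: -0.002
```

```bash
python3 st.py;python3 look.py 12
```

```text
10.0 [0.4713097  0.03792246 0.01057099] F [-1.03135317 -5.60831     8.92589686] Falong -4.896372151322404 open -0.002180992294695397
[[ 0.93720364  0.34876551  0.00345815]
 [ 0.34877394 -0.93720424 -0.00222665]
 [ 0.00246441  0.00329293 -0.99999154]]
start tool delta [-0.00083905  0.14821014 -0.03294331]
along,acr 0.11146666688225043 -0.0007352457911170246
[0.47136025 0.03791899 0.01061276] [-0.78663548 -3.69768798  9.29925551]
```

View pics/s12.png

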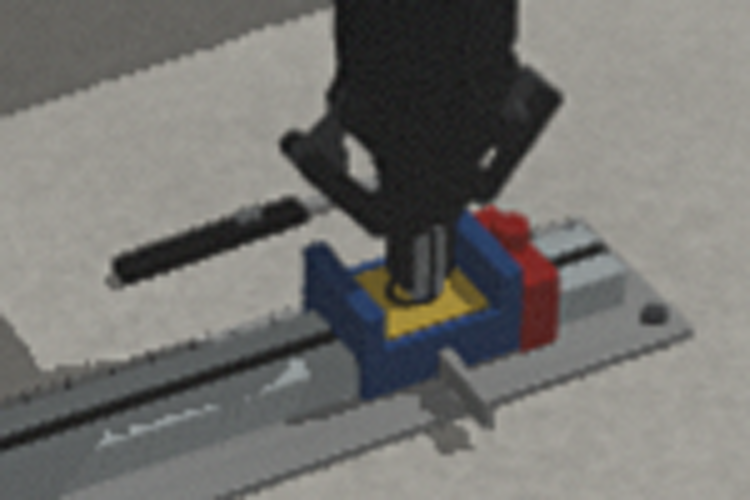

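The carriage is against the stop: force along the rail rose to about 5 N and the fingertip started slipping on the pad. I'll lift straight up.

>>> apply_moves(
  plan=[
    {"translation":[0,0,-0.002],"angular":[0,0,0],"hand":0},
    {"translation":[0,0,-0.003],"angular":[0,0,0],"hand":0},
    {"translation":[0,0,-0.004],"angular":[0,0,0],"hand":0},
    {"translation":[0,0,-0.006],"angular":[0,0,0],"hand":0},
    {"translation":[0,0,-0.015],"angular":[0,0,0],"hand":0},
    {"translation":[0,0,-0.03],"angular":[0,0,0],"hand":0},
    {"translation":[0,0,-0.04],"angular":[0,0,0],"hand":0},
    {"translation":[0,0,-0.05],"angular":[0,0,0],"hand":0},
    {"translation":[0,0,-0.03],"angular":[0,0,0],"hand":0},
    {"translation":[0,0,0],"angular":[0,0,0],"hand":0},
  ],
)

```text
time_s: 11.35
eef_pos: [0.4714, 0.039, 0.1928]
eef_rot: [0.001, 0.984, 0.177, 0.003]
wrist_force: [0.2, 0.1, 0.2]
opening: 0.002
```

>>> apply_moves(
  plan=[
    {"translation":[-0.04,0.04,0],"angular":[0,0,0],"hand":0},
    {"translation":[-0.04,0.04,0],"angular":[0,0,0],"hand":0},
    {"translation":[-0.04,0.04,0],"angular":[0,0,0],"hand":0},
    {"translation":[-0.03,0.05,0],"angular":[0,0,0],"hand":0},
    {"translation":[-0.02,0.05,0],"angular":[0,0,0],"hand":0},
    {"translation":[-0.02,0.05,0],"angular":[0,0,0],"hand":0},
    {"translation":[0,0.05,0],"angular":[0,0,0],"hand":0},
    {"translation":[0,0,0],"angular":[0,0,0],"hand":0},
    {"translation":[0,0,0],"angular":[0,0,0],"hand":0},
  ],
)

```text
time_s: 12.48
eef_pos: [0.4021, -0.3258, 0.1879]
eef_rot: [-0.001, 0.984, 0.177, -0.001]
wrist_force: [1.3, -0.1, -0.7]
opening: -0.002
```

```bash
python3 st.py;python3 look.py 13
```

```text
12.475 [ 0.40205589 -0.32579959  0.18791558] F [ 1.29460266 -0.08032605 -0.69696445] Falong -0.5268389827437329 open -0.001630035155821629
[[ 9.37420801e-01  3.48194197e-01 -1.74466162e-03]
 [ 3.48197764e-01 -9.37417636e-01  2.54826178e-03]
 [-7.48186611e-04 -2.99628087e-03 -9.99995231e-01]]
start tool delta [ 0.1908446  -0.16831374  0.14427779]
along,acr -0.2052579079144274 0.1910356769869105
[ 0.40223825 -0.32551922  0.18829066] [ 0.01659455  0.08756036 -0.09672719]
```

View pics/s13.png

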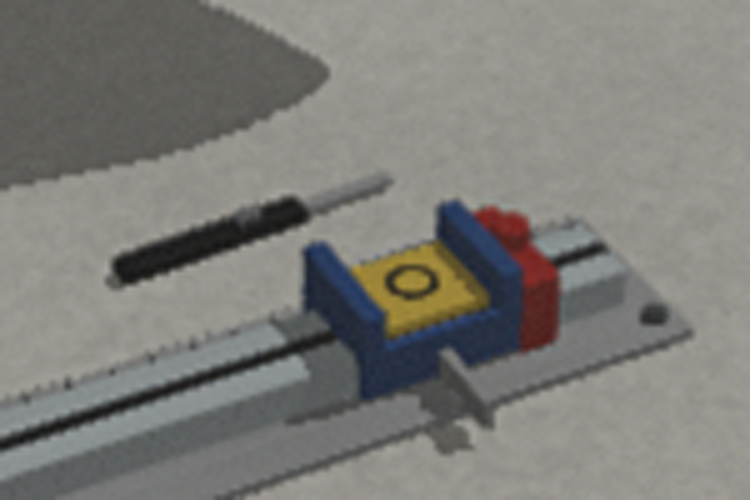

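View pics/t13.png

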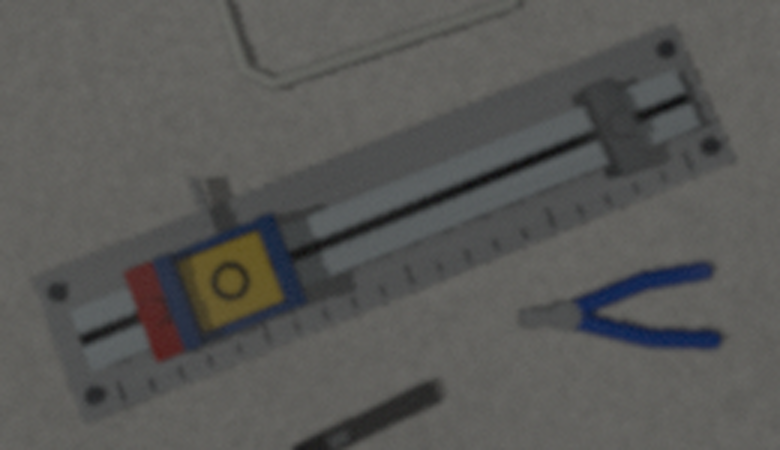

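The carriage sits flush against the red stop, with the ring at (230,281) in the zoomed top view. The pad is up, and the cutters, knife and frame look the same as before. I'll do one last number check and hand in.

```bash
cat >> m.py <<'E'
p=pix2z(c,f((230,281)),.042);d=p-m;print("ring now",p,"along",d[:2]@u[:2])
print(ctrl.hand_in())
E
python3 m.py | tail -2
```

```text
the job is handed in; nothing more can be done
None
```

```bash
sed -i '/hand_in/d' m.py; python3 m.py | tail -3
```

```text
redtop [0.45510295 0.08058089 0.046     ] along 0.15712128058208386 across -0.0004403092997861402
ringS [ 0.52151896 -0.10087492  0.042     ] along -0.036104511716673254 across 0.0006031214712872938
ring now [0.47178166 0.03567005 0.042     ] along 0.10921343387809013
```

The carriage is resting against the red stop with the pad sprung up, and the job was handed in at about 12.6 s of the 32 s allowed. With the fingers shut I pressed the yellow pad about 4–5 mm (9–10 N). I then pushed the carriage about 145 mm along the rail with the pad held down. At the stop the force along the rail rose to about 5 N and the fingertips began to slip on the pad. I lifted straight up and moved the arm clear.

**Last checks before handing in:**
- The scene and top pictures show the carriage flush against the red stop and the pad up. The cutters, knife and frame show no movement in the pictures.
- The gripper was clear of everything, with wrist force close to zero.

**Checks that disagreed:**
- **Stop distance:** the pad's ring measures +109 mm along the rail and the red stop +157 mm. That is 48 mm between middles against the nominal 50 mm, within the roughly 2 mm calibration and my hand-picked pixels. I only read this number after handing in. The check before that was by picture and force.
- **Tip height:** the fingertips stood about 25 mm higher than the reported TCP, so I found the contact and the press depth by force rather than by the given height.

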